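# Clear the tape counter and hold its tension arm back

## Task

The reel in the bench tape counter has been counted: lift it out and stand it upright on edge in a free slot of the wire reel rack, setting it down rather than dropping it and leaving the reels, bottle and carton around it alone. Then push the counter's sprung tension arm back, away from the reel bay, past its ratchet click, and with the fingers keep it pressed well back beyond the click, off the pawl, so that the next tape can be threaded. Finish while holding it: do not let the arm go.

Things in the scene. Friction and masses are not known exactly. Their poses are not given: they have to be found in the camera images.
- reel: counted tape reel: grey disc, 178 mm across, 14 mm thick, flat faces, 110-225 g, on edge in the tape counter's bay. Origin at its centre, y = the disc's axis (level); x and z may be turned any way about y. In the bay its centre is 119 mm above the table, top edge 208 mm. Pinch it across its thickness at the top edge and lift it straight up
- tape_counter: bench tape counter, fixed: grey base 435 x 105 x 20 mm, from -105 to 330 mm in x. Origin on the table under the reel bay's centre; x points from the bay to the arm and the white counting head, y is across (the reel's axis in the bay), z up. Bay cheeks 130 mm long, 19 mm apart, tops at 87 mm; pawl guide behind the arm, top 67 mm; head from x 250 mm, top 107 mm
- tension_arm (a joint): angle of the sprung arm, rad: 0 upright at its front stop; grows as its top is pushed along the counter's +x, to the rear stop at 0.60. The spring drives it to 0: about 5 N at the thumb bar at 0, 8 N at 0.55; lifting the pawl raises it to 10 N at 0.28, then the pawl clicks in and the arm jumps to about 0.34. Let go after that, it rests on the pawl at 0.35; beyond 0.38 the pawl carries nothing
- thumb_bar (a point): thumb bar of the tension arm, which has two aluminium plates 11 mm wide, 28 mm over both, a white tape roller between them and on top the thumb bar: round steel, 20 mm thick, 53 mm long, level along the counter's y, with black end caps 25 mm thick (63 mm over them). Origin at the bar's centre, at rest 125 mm along the counter's x, y 0, 178 mm up. Bar may be pushed from the bay side or pinched
- pivot (a point): axis of the tension arm: 125 mm along the counter's x, y 0, 58 mm above the table; fixed, the arm turns about the counter's y through here, and the thumb bar's centre moves on an arc of 120 mm radius about it
- rack: wire reel rack, fixed: foot 155 x 236 mm, nine wire hoops (5 mm wire, tops 90 mm up, 129 mm long in x) form eight slots, 23 mm clear. Origin on the table under its centre; slots run along its x, centred at y = -98, -70, -42, -14, 14, 42, 70, 98 mm. The middle two hold reels, the rest are free; the outer two at each end leave finger room. A reel rests on two rods, its centre 94 mm up at x 0
- stored_a: another reel like it, standing in the rack slot at y = -14 mm; origin at its centre. Leave it
- stored_b: another reel like it, standing in the rack slot at y = 14 mm; origin at its centre. Leave it
- carton: small blue carton 90 x 60 x 45 mm standing beyond the rack; origin under its centre. Leave it
- pump_bottle: white pump bottle 58 mm across, 148 mm tall, standing beyond the rack; origin under its centre. Leave it
Mind the look-alikes: they are no part of the job. What is shaped like the reel but pink is not meant.

How it is judged:
On the way, in this order (a step that is already met when the one before it is completed fails the run):
1. the counted reel stands on edge in a free slot of the rack, let go and at rest (z of reel in the frame of rack between 0.088 and 0.1 m and x of reel in the frame of rack between -0.01 and 0.01 m and y of reel in the frame of rack between -0.112 and 0.112 m and angle between the y axis of reel and the y axis of rack, either way round below 0.2 rad and linear speed of reel below 0.02 m/s and contact force between the fingers and reel below 0.1 N), for 0.2 s.
2. the tension arm is pushed back beyond its ratchet click by the fingers (value of joint tension_arm above 0.4 rad and contact force between the fingers and tension_arm above 3 N), for 0.2 s.
At the end, for the whole second after the job is handed in: Reel at rest in a slot on the rack's rods, untouched: centre 88-100 mm up, within 10 mm of the slot's middle lengthwise, axis within 0.2 rad of the rack's y. Tension arm still, beyond 0.40 rad (after the click it would rest at 0.35), fingers pressing it with over 3 N: it finishes while holding (all of step 1 and all of step 2 and contact force between the arm and reel below 0.1 N and velocity of joint tension_arm between -0.1 and 0.1 rad/s); the arm keeps its last pose, push and grip.
It fails at once if the counted reel is let fall (linear speed of reel above 0.6 m/s and contact force between the fingers and reel below 0.05 N).
It fails at once if a stored reel is displaced (distance of any of stored_a, stored_b from where it was at the start of the episode above 0.025 m).
It fails at once if the carton or the bottle is pushed away or knocked over (distance of any of carton, pump_bottle from where it was at the start of the episode above 0.03 m or angle between any of pump_bottle, carton's own z axis and vertical above 0.4 rad).
It also fails if it takes over 56 s, if anything falls off the work surface, if the arm or the gripper's body presses on something with over 40 N, if the wrist force passes 120 N, or if a joint passes its speed limit or range.

## Robot

A 6-joint arm with a two-finger parallel gripper is mounted at the origin on the work surface. World frame = base frame: x ahead of the robot, y to its left, z up, the work surface at z = 0. Lengths are in m, angles in rad, forces in N, time in s.
With the tool pointing down it reaches from about 0.425 to 0.925 m from the base axis. Payload 12.5 kg.
Tool frame: the origin (TCP) lies midway between the tips of the shut fingers; the grasp point (between the pads) lies manip.grip_depth behind it (manip.grip_depth is the distance from the TCP to the grasp point, in m); z points along the fingers, y is the line along which they close (so a half turn about z gives the same grasp; the last joint's range is limited). The gripper opens to 85 mm and grips with 20 to 120 N. Pads are 22 mm wide; open, the fingers measure 114 mm over their backs; the gripper's body (76 mm by 85 mm) begins 54 mm behind the grasp point. The pads swing forward as they close: fully open they stand 13 mm farther back than shut.
Start: joints at [-0.106, 0.491, 1.559, -0, 1.092, -0.106], TCP at [0.625, 0, 0.231] pointing down, gripper open.
Joint ranges: [-3.1, 3.1], [-0.84, 2.19], [0.05, 2.79], [-1.13, 4.28], [0.06, 2.93], [-2.69, 2.69]. Speed limits (rad/s): [2.22, 2.22, 2.79, 3.14, 3.14, 3.14].

## Interface

Orientations are given as a unit quaternion [x, y, z, w].
In Python, from station import manip, cams, order, models gives the robot as it stands.
- The arm moves only by the tool arm_command, never from a script. Its argument "steps" is one flat list of numbers, 5 for each row, row after row: the opening, from 0 (shut) to 1 (fully open), then the shift along the tool's x, y, z each as a share of 10 cm, from -1 to 1, then the turn about the tool's z as a share of pi/2 rad, from -1 to 1. A call has 1 to 10 rows; each row is the pose to reach, as a shift and turn from the pose commanded when the call began, along the tool's axes at that moment; what a row does not reach only later rows make up. A row lasts 1/10 s, in which the tool goes at most 50 mm and 8.59 degrees, less where a joint would pass 70% of its speed; a pose out of reach is approached as far as the arm can. A call with a number of a shift or a turn outside -1 to 1 is refused whole. A call with a gripper value outside its range is refused whole. The fingers move at their own pace and stop on an object; "grip_force" is the grip in N (left out, the last holds). Time passes only in rows, so rows that repeat a pose let the fingers close. It gives the time, the measured TCP pose, the force, the opening and the grip force at its end, in the units of the state.
- manip.state(): the state, without advancing time (a new reading comes with each control period).
- cams.camera(name): name is "scene" or "side" or "wrist"; returns a dict with "frame" (420x560x3 uint8, blue, green, red), "z_map" (420x560 float32, m along the optical axis (not along the pixel's ray), 0 where there is no reading), "fx", "fy", "cx", "cy" (pixels), "dist" ([k1, k2, p1, p2, k3] as OpenCV has them; the pictures are not rectified), "origin" and "orientation" of the camera in the world; the wrist camera has in their place "T_tool_cam" (4x4, takes a point from camera to tool coordinates, whose origin is the TCP and whose axes are the flange's). Camera axes: x right, y down, z forward; pixel columns grow to the right and rows downward; lengths in m; the calibration is good to about 2 mm. A picture is of the moment at which its call begins: read the wrist's pose just before it.
- order.close_job(): hands the job in; it is judged then, once.
Trained networks look in a picture, given as the dict that the camera call returned (one of the last four; its "shot" number tells which), for a name from the list of things; names that differ only in an ending like _2 or _b are one class to them, and where a whole thing is asked for, a point or a joint stands for the part that bears it (a point fixed in the world has none). Each returns a list of dicts, best first, with "confidence" (0 to 1); they miss things now and then, are a little off and sometimes report something else, mostly with a low value. They report only what shows in the picture. A call takes as long as a camera call. They do not tell look-alikes from the thing itself.
- models.outline_of(picture, thing): "mask" (420x560 bool, what is visible of it).
- models.tip_of(picture, thing): "point" ([x, y, z] in m, in the coordinates of the camera as it stood for that picture, good to about 4 mm: a listed point, or the origin of a listed thing).
The state is a dict: "clock": time; "joints": joint angles; "joint_vel": joint speeds; "tau": joint torques, N m; "tcp_pos": TCP position; "orientation": TCP orientation; "wrist_force": force on the tool from outside, world axes, zero at the start; "torque": the same for the moment, N m; "opening": opening from 0.0 (shut) to 1.0 (fully open); "grip_force": force on a finger pad.
Only numpy, scipy, OpenCV 4.12 (cv2) and the standard library are available. Lean on these libraries where they do the work, as an engineer would, in place of code of your own. Each camera call takes 0.05 s, during which the arm holds its last target. There are 200 camera calls.

## Working session

There is one attempt and no reset: what is moved stays moved. The work goes in short steps, Python scripts to look and compute and a tool call to move; the robot and the scene stay as the last step left them, time stands still between calls to the robot, and variables do not carry over. Pictures are saved under pics/ and viewed, at most 10 in all, crops included, and the job is handed in when it is done.

Besides the shell and the picture viewer there is one more tool, called after "Request:" by a JSON object that holds its "method" and its "body". arm_command: Moves the arm, as the interface text tells. Its arguments: {"type":"object","properties":{"steps":{"type":"array","items":{"type":"number","minimum":-1,"maximum":1}},"grip_force":{"type":"number"}},"required":["steps"]}

```bash
mkdir -p pics; cat > h.py <<'E'
import numpy as np, cv2
from scipy.spatial.transform import Rotation as R
from station import manip, cams, order, models
def T(p,name,st=None):
    if name=="wrist":
        A=np.eye(4);A[:3,:3]=R.from_quat(st["orientation"]).as_matrix();A[:3,3]=st["tcp_pos"];return A@np.array(p["T_tool_cam"])
    A=np.eye(4);A[:3,:3]=R.from_quat(p["orientation"]).as_matrix();A[:3,3]=p["origin"];return A
def tw(A,P): P=np.atleast_2d(P);return P@A[:3,:3].T+A[:3,3]
def pix(p,A,X):
    Xc=(np.atleast_2d(X)-A[:3,3])@A[:3,:3]
    K=np.array([[p["fx"],0,p["cx"]],[0,p["fy"],p["cy"]],[0,0,1.]])
    return cv2.projectPoints(Xc,np.zeros(3),np.zeros(3),K,np.array(p["dist"],float))[0].reshape(-1,2)
def cloud(p,A,mask):
    K=np.array([[p["fx"],0,p["cx"]],[0,p["fy"],p["cy"]],[0,0,1.]])
    v,u=np.nonzero(mask&(p["z_map"]>0)); z=p["z_map"][v,u]
    n=cv2.undistortPoints(np.c_[u,v].astype(float)[:,None],K,np.array(p["dist"],float)).reshape(-1,2)
    return tw(A,np.c_[n*z[:,None],z]),np.c_[u,v]
E
python3 - <<'E'
from h import *
s=manip.state();print(s,manip.grip_depth)
ims=[]
for n in ["scene","side","wrist"]:
    s=manip.state();p=cams.camera(n);A=T(p,n,s);cv2.imwrite(f"pics/{n}0.png",p["frame"])
    for t in ["reel","tape_counter","thumb_bar","pivot","rack","stored_a"]:
        for d in models.tip_of(p,t)[:4]:
            w=tw(A,d["point"])[0];print(n,t,round(d["confidence"],2),w.round(3),pix(p,A,w)[0].round())
E
```

```text
{'clock': 0.0, 'joints': array([-1.05604225e-01,  4.91578389e-01,  1.55945374e+00, -1.19182793e-05,
        1.09169523e+00, -1.05582834e-01]), 'joint_vel': array([-0.00048539,  0.00013041, -0.00080216,  0.00093028, -0.00039575,
        0.00072481]), 'tau': array([-2.53899279e-04, -6.18447447e+01, -2.61596632e+01, -1.41405640e-04,
        4.01603000e-03, -9.44706159e-06]), 'tcp_pos': array([6.24773958e-01, 4.13283690e-05, 2.30714562e-01]), 'orientation': array([ 7.07112286e-01,  7.07101049e-01, -3.60771675e-04, -4.37903100e-04]), 'wrist_force': array([ 0.19561347, -0.05690087, -0.0052172 ]), 'torque': array([ 0.03838587, -0.00755937,  0.01642194]), 'grip_force': 0.0, 'opening': 1.0000823572209108} 0.0187
scene reel 0.89 [0.333 0.449 0.09 ] [375. 167.]
scene reel 0.73 [0.543 0.424 0.088] [397. 222.]
scene reel 0.69 [ 0.186 -0.293  0.092] [127. 185.]
scene reel 0.67 [0.408 0.186 0.118] [301. 198.]
scene tape_counter 0.86 [ 0.409  0.187 -0.001] [300. 224.]
scene thumb_bar 0.95 [0.529 0.213 0.178] [327. 216.]
scene pivot 0.77 [0.535 0.21  0.06 ] [323. 243.]
scene rack 0.58 [ 0.454 -0.212 -0.001] [172. 268.]
scene rack 0.3 [ 0.458 -0.226  0.092] [161. 253.]
scene stored_a 0.91 [ 0.458 -0.224  0.09 ] [162. 253.]
scene stored_a 0.85 [ 0.448 -0.193  0.098] [172. 246.]
side reel 0.79 [0.409 0.186 0.118] [255. 230.]
side reel 0.79 [0.544 0.426 0.088] [161. 253.]
side reel 0.75 [ 0.182 -0.293  0.086] [416. 197.]
side reel 0.65 [0.328 0.453 0.089] [198. 308.]
side tape_counter 0.96 [0.41  0.187 0.003] [255. 253.]
side thumb_bar 0.9 [0.531 0.21  0.181] [220. 196.]
side pivot 0.6 [0.53  0.213 0.055] [223. 224.]
wrist reel 0.52 [ 0.64  -0.114 -0.001] [293. 259.]
wrist thumb_bar 0.48 [ 0.65  -0.226  0.003] [299. 337.]
```

View pics/scene0.png

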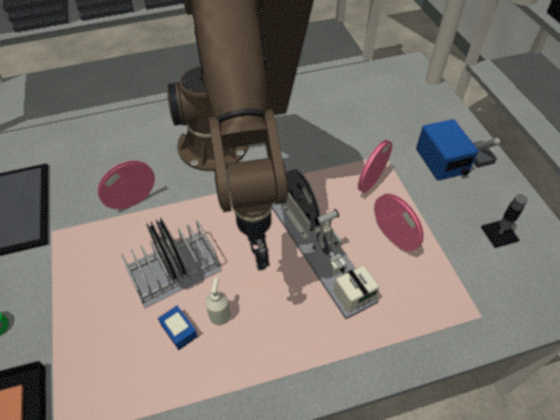

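View pics/side0.png

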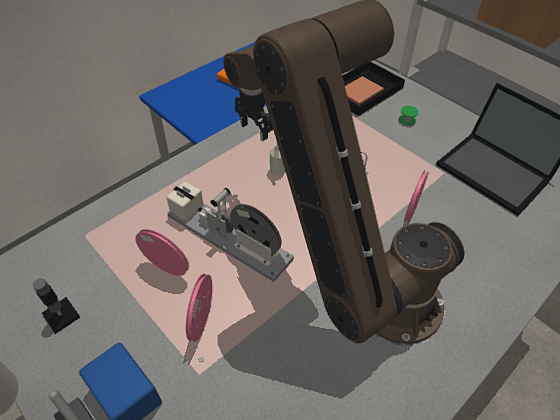

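Scene image: the candidates for the reel are the dark grey disc in the counter at (301,198), pink discs at (127,185), (375,167) and (397,222), and the stored grey reels at about (168,248). I choose the grey disc in the counter at (301,198). The side view shows it at (255,230), and the rack is hidden behind the arm there. Next I refine the positions from depth and check a close crop.

```bash
python3 - <<'E'
from h import *
s=manip.state();w=cams.camera("wrist");print(np.array(w["T_tool_cam"]).round(3).tolist())
p=cams.camera("scene");A=T(p,"scene")
cv2.imwrite("pics/crop1.png",np.hstack([cv2.resize(p["frame"][150:250,250:350],(400,400),interpolation=2),cv2.resize(p["frame"][205:305,115:215],(400,400),interpolation=2)]))
def pca(P):
    c=P.mean(0);q=np.linalg.svd(P[:,:2]-c[:2],full_matrices=False)[2];return c.round(4),np.rad2deg(np.arctan2(q[0,1],q[0,0])).round(1)
for n in ["scene","side"]:
    if n=="side": p=cams.camera(n);A=T(p,n)
    for t in ["reel","stored_a","thumb_bar","rack","tape_counter","pump_bottle","carton"]:
        for d in models.outline_of(p,t)[:4]:
            P,uv=cloud(p,A,d["mask"]); 
            if len(P)<20: continue
            c=p["frame"][uv[:,1],uv[:,0]].mean(0).round()
            print(n,t,round(d["confidence"],2),len(P),*pca(P),P.min(0).round(3),P.max(0).round(3),c)
E
```

```text
[[-0.0, -0.945, -0.328, 0.084], [1.0, -0.0, 0.0, 0.0], [-0.0, -0.328, 0.945, -0.142], [0.0, 0.0, 0.0, 1.0]]
scene reel 0.94 890 [0.3412 0.4421 0.1041] -56.5 [0.283 0.373 0.003] [0.388 0.525 0.18 ] [ 82.  70. 126.]
scene reel 0.76 1994 [0.5522 0.4212 0.1001] 20.3 [ 0.383  0.387 -0.003] [0.631 0.461 0.181] [ 89.  76. 137.]
scene reel 0.68 2164 [ 0.1885 -0.2947  0.0967] 110.8 [-0.018 -0.403 -0.004] [ 0.221 -0.208  0.18 ] [ 74.  63. 112.]
scene reel 0.65 1036 [0.4204 0.1835 0.1479] 7.7 [ 0.206  0.162 -0.002] [0.529 0.262 0.209] [45. 47. 47.]
scene stored_a 0.87 521 [ 0.483  -0.2198  0.1288] 14.7 [ 0.281 -0.265 -0.004] [ 0.546 -0.196  0.185] [58. 60. 61.]
scene stored_a 0.55 529 [ 0.4815 -0.1927  0.1326] 15.7 [ 0.377 -0.223  0.019] [ 0.541 -0.17   0.185] [54. 56. 56.]
scene thumb_bar 0.82 550 [0.5345 0.2102 0.1245] -31.4 [ 0.397  0.177 -0.006] [0.574 0.294 0.193] [85. 90. 91.]
scene rack 0.59 3324 [ 0.4687 -0.2054  0.0181] -74.7 [ 0.328 -0.332 -0.006] [ 0.554 -0.08   0.094] [111. 112. 111.]
scene rack 0.16 497 [ 0.4848 -0.2192  0.1344] 14.8 [ 0.281 -0.262 -0.004] [ 0.546 -0.197  0.186] [5
[... 579 characters left out ...]
] [55. 56. 56.]
side reel 0.62 1444 [0.5364 0.4265 0.1009] -159.2 [ 0.458  0.372 -0.003] [0.627 0.46  0.18 ] [ 76.  66. 114.]
side reel 0.59 392 [ 0.1722 -0.2684  0.1155] 110.6 [ 0.147 -0.505 -0.008] [ 0.277 -0.206  0.181] [ 95.  83. 140.]
side thumb_bar 0.96 315 [0.5286 0.2096 0.1323] 144.3 [ 0.496  0.129 -0.006] [0.655 0.243 0.193] [86. 90. 93.]
side tape_counter 0.57 4461 [0.5176 0.2249 0.0505] -169.5 [ 0.295  0.09  -0.009] [0.818 0.302 0.193] [ 95.  98. 101.]
side pump_bottle 0.8 315 [ 0.6235 -0.0952  0.0591] -174.8 [ 0.6   -0.185 -0.   ] [ 0.731 -0.081  0.125] [ 98. 108. 111.]
side pump_bottle 0.64 348 [0.5287 0.2095 0.1308] 144.0 [ 0.496  0.11  -0.006] [0.656 0.243 0.193] [85. 88. 91.]
```

View pics/crop1.png

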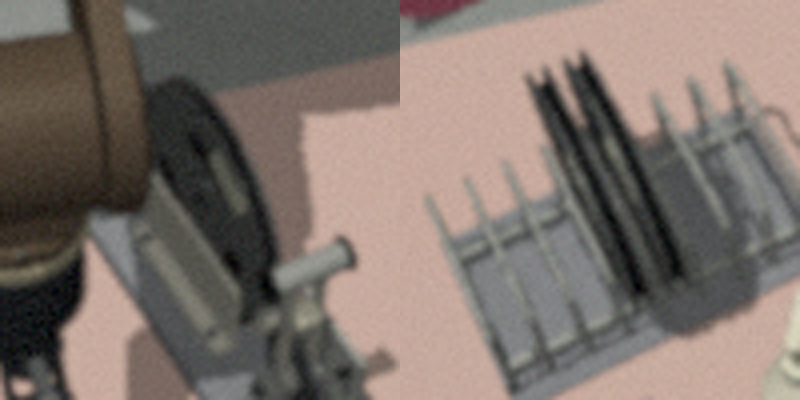

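The crop confirms the choice: the grey disc sits between the bay cheeks beside the thumb bar, and the rack has free slots on both sides of its two stored reels. I rise, turn and head towards the reel.

Request:
{"method": "arm_command", "body": {"steps": [1,0,0,-0.5,0.09,1,0.3,-0.3,-0.9,0.18,1,0.6,-0.6,-1,0.28,1,0.9,-0.9,-1,0.37,1,1,-1,-1,0.47,1,1,-1,-1,0.56,1,1,-1,-1,0.66,1,1,-1,-1,0.75,1,1,-1,-1,0.85,1,1,-1,-1,0.865]}}

```text
clock: 2.9
tcp_pos: [0.525, 0.1, 0.3314]
orientation: [0.995, 0.103, 0.0, 0.0]
wrist_force: [0.2, 0.9, -0.5]
opening: 1.003
grip_force: 0.0
```

```bash
cat > look.py <<'E'
from h import *
import sys
def run(tag):
    s=manip.state();p=cams.camera("wrist");A=T(p,"wrist",s);cv2.imwrite(f"pics/{tag}.png",p["frame"])
    x=R.from_quat(s["orientation"]).as_matrix()
    print("t",s["clock"],"tcp",s["tcp_pos"].round(4),"toolx",x[:,0].round(3),"yaw",np.rad2deg(np.arctan2(x[1,0],x[0,0])).round(2))
    return s,p,A
E
python3 - <<'E'
from look import *
s,p,A=run("w1")
for t in ["reel","tape_counter","thumb_bar","pivot","rack","stored_a"]:
    for d in models.tip_of(p,t)[:3]:print(t,round(d["confidence"],2),tw(A,d["point"])[0].round(4))
E
```

```text
t 2.9 tcp [0.525  0.1    0.3314] toolx [0.979 0.205 0.   ] yaw 11.84
reel 0.64 [0.4143 0.1853 0.116 ]
tape_counter 0.88 [0.4107 0.1804 0.0033]
thumb_bar 0.64 [0.5373 0.2153 0.1723]
pivot 0.97 [0.536  0.2132 0.0602]
rack 0.72 [ 0.4542 -0.2117  0.0013]
```

View pics/w1.png

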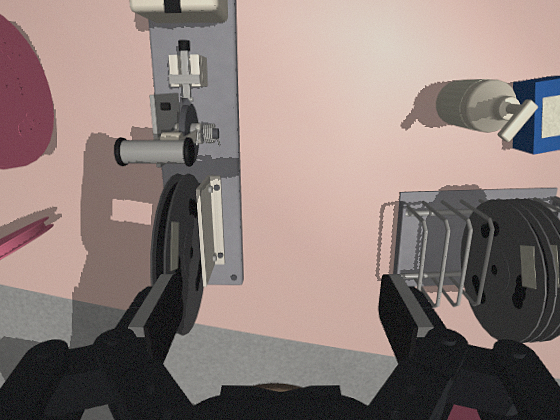

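The wrist view shows the reel at (178,255), the thumb bar at (155,151), the rack's near free slots at (440,250) and the bottle at (475,105). Now I fit the pose precisely from depth.

```bash
python3 - <<'E'
from look import *
s,p,A=run("w2")
P,uv=cloud(p,A,p["z_map"]>0)
def pca(Q):
    c=np.median(Q[:,:2],0);q=np.linalg.svd(Q[:,:2]-Q[:,:2].mean(0),full_matrices=False)[2][0];q*=np.sign(q[0]);return c.round(4),np.rad2deg(np.arctan2(q[1],q[0])).round(2)
c0=np.array([.411,.186])
d=np.linalg.norm(P[:,:2]-c0,axis=1)
for lo,hi in [(.195,.215),(.17,.195),(.12,.17)]:
    Q=P[(d<.1)&(P[:,2]>lo)&(P[:,2]<hi)]
    if len(Q)>30:
        c,a=pca(Q);n=np.array([-np.sin(np.deg2rad(12)),np.cos(np.deg2rad(12))]);v=(Q[:,:2]-c0)@n;print("reel",lo,len(Q),c,a,np.percentile(v,[2,50,98]).round(4),Q[:,2].max().round(4))
# base plate: z ~0.02, edge
Q=P[(P[:,2]>.015)&(P[:,2]<.026)&(P[:,0]>.3)&(P[:,0]<.8)&(P[:,1]>.05)&(P[:,1]<.35)]
r=cv2.minAreaRect(Q[:,:2].astype(np.float32));print("base",len(Q),r)
# right edge of base: per x bin min y
e=[]
for x in np.arange(.37,.64,.01):
    m=Q[abs(Q[:,0]-x)<.005]
    if len(m)>10:e.append([x,np.percentile(m[:,1],2)])
e=np.array(e);f=np.polyfit(e[:,0],e[:,1],1);print("edge slope deg",np.rad2deg(np.arctan(f[0])),"res",(e[:,1]-np.polyval(f,e[:,0])).round(4))
n=np.array([-np.sin(np.arctan(f[0])),np.cos(np.arctan(f[0]))]);print("edge->counter axis y0 at reel", ((np.array([.41,np.polyval(f,.41)])+n*.0525-c0)@n).round(4))
# thumb bar
Q=P[(P[:,2]>.18)&(P[:,2]<.2)&(np.linalg.norm(P[:,:2]-[.533,.213],axis=1)<.045)];print("bar",len(Q),pca(Q),Q.mean(0).round(4),Q[:,2].max())
# rack
Q=P[(P[:,2]>.08)&(P[:,2]<.097)&(P[:,0]>.37)&(P[:,0]<.56)&(P[:,1]<-.05)&(P[:,1]>-.17)];print("hoops",len(Q))
best=[]
for a in np.arange(8,24,.25):
    n=np.array([-np.sin(np.deg2rad(a)),np.cos(np.deg2rad(a))]);h=np.histogram(Q[:,:2]@n,bins=np.arange(-.4,.1,.002))[0];best.append((float((h.astype(float)**2).sum()),a))
print(sorted(best)[-4:]);a=np.deg2rad(sorted(best)[-1][1])
n=np.array([-np.sin(a),np.cos(a)]);h,b=np.histogram(Q[:,:2]@n,bins=np.arange(-.4,.1,.002));print([(round(b[i]+.001,3),int(h[i])) for i in np.nonzero(h>8)[0]])
x=Q[:,:2]@[np.cos(a),np.sin(a)];print("rack x ext",np.percentile(x,[1,99]),"center guess",np.array([.454,-.2095])@np.c_[[np.cos(a),np.sin(a)],n])
Q=P[(P[:,2]>.1)&(P[:,2]<.19)&(P[:,0]>.37)&(P[:,0]<.58)&(P[:,1]<-.13)&(P[:,1]>-.3)];print("stored",len(Q),np.percentile(Q[:,:2]@n,[1,10,50,99]).round(4),pca(Q))
E
```

```text
t 3.25 tcp [0.525  0.1    0.3313] toolx [0.977 0.211 0.   ] yaw 12.19
reel 0.195 353 [0.4349 0.1933] -5.63 [-0.008   0.0042  0.0066] 0.2067
reel 0.17 1228 [0.4523 0.1915] 15.41 [-0.0089 -0.0027  0.0053] 0.1949
reel 0.12 2368 [0.4431 0.1853] 13.77 [-0.0082 -0.0073  0.004 ] 0.17
base 11422 ((0.4946928024291992, 0.2020433247089386), (0.37913092970848083, 0.10533494502305984), 11.394021987915039)
edge slope deg 11.678878604179994 res [-0.0002  0.0001  0.0004  0.0003 -0.0001 -0.0003 -0.      0.0005 -0.
 -0.0001  0.0001  0.0006  0.      0.0003 -0.0001 -0.0006 -0.0011 -0.0009
 -0.      0.0001  0.0002  0.0003 -0.0005 -0.     -0.      0.0004  0.0007]
edge->counter axis y0 at reel -0.0
bar 1708 (array([0.5345, 0.2095]), np.float64(-78.53)) [0.5343 0.2098 0.1851] 0.19039191297114377
hoops 1104
[(137340.0, np.float64(14.75)), (138408.0, np.float64(14.0)), (141610.0, np.float64(14.5)), (143214.0, np.float64(14.25))]
[(np.float64(-0.289), 11), (np.float64(-0.287), 27), (np.float64(-0.263), 59), (np.float64(-0.261), 145), (np.float64(-0.259), 173), (np.float64(-0.235), 57), (np.float64(-0.233), 140), (np.float64(-0.231), 190), (np.float64(-0.207), 62), (np.float64(-0.205), 102), (np.float64(-0.203), 121)]
rack x ext [0.33395858 0.45255843] center guess [ 0.38846172 -0.31480747]
stored 8311 [-0.337  -0.3246 -0.2979 -0.2958] (array([ 0.4694, -0.1943]), np.float64(10.0))
```

Request:
{"method": "arm_command", "body": {"steps": [1,-0.3,-0.3,0,0.006,1,-0.6,-0.6,0,0.006,1,-0.9,-0.9,0,0.006,1,-0.94,-1,0,0.006,1,-0.94,-1,0.2,0.006,1,-0.94,-1,0.2,0.006,1,-0.94,-1,0.2,0.006]}}

```text
clock: 4.0
tcp_pos: [0.4125, 0.1779, 0.3115]
orientation: [0.995, 0.101, -0.0, 0.0]
wrist_force: [0.8, -0.1, 0.1]
opening: 1.001
grip_force: 0.0
```

```bash
python3 - <<'E'
from look import *
s,p,A=run("w3")
P,uv=cloud(p,A,p["z_map"]>0)
Rt=R.from_quat(s["orientation"]).as_matrix()
L=(P-s["tcp_pos"])@Rt   # tool coords
for lo,hi in [(.2,.212),(.19,.2),(.16,.19)]:
    m=(P[:,2]>lo)&(P[:,2]<hi)&(abs(L[:,1]+.007)<.03)&(abs(L[:,0])<.12);Q=L[m]
    print(lo,len(Q),np.percentile(Q[:,0],[1,50,99]).round(4),np.percentile(Q[:,1],[2,50,98]).round(4)); 
    b=[(round(x,2),np.percentile(Q[abs(Q[:,0]-x)<.01][:,1],[3,97]).round(4).tolist()) for x in np.arange(-.08,.09,.02) if (abs(Q[:,0]-x)<.01).sum()>10];print(b)
E
```

```text
t 4.0 tcp [0.4125 0.1779 0.3115] toolx [ 0.98   0.201 -0.   ] yaw 11.61
0.2 506 [-0.0328  0.0064  0.0326] [-0.0149 -0.0128 -0.0009]
[(np.float64(-0.04), [-0.0144, -0.0018]), (np.float64(-0.02), [-0.0149, -0.0017]), (np.float64(0.0), [-0.0149, -0.0017]), (np.float64(0.02), [-0.0148, -0.0009]), (np.float64(0.04), [-0.0148, -0.0009])]
0.19 1359 [-0.0476  0.0065  0.0502] [-0.0145 -0.0079 -0.0009]
[(np.float64(-0.04), [-0.0148, -0.0011]), (np.float64(-0.02), [-0.0128, -0.001]), (np.float64(0.0), [-0.0124, -0.001]), (np.float64(0.02), [-0.0123, -0.0009]), (np.float64(0.04), [-0.0148, -0.0009]), (np.float64(0.06), [-0.0142, -0.0009])]
0.16 2072 [-0.0668  0.0643  0.1199] [-0.0349 -0.0074  0.0207]
[(np.float64(-0.06), [-0.0146, -0.0011]), (np.float64(-0.04), [-0.0129, -0.0011]), (np.float64(0.02), [-0.0002, -0.0002]), (np.float64(0.04), [-0.0124, -0.0002]), (np.float64(0.06), [-0.0143, -0.0009]), (np.float64(0.08), [-0.0144, -0.0009])]
```

View pics/w3.png

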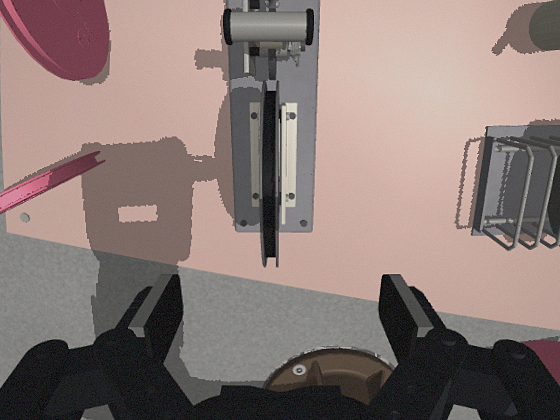

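The reel is upright at (270,175), parallel to the tool and 8 mm off in tool y. I correct that, descend and grip.

Request:
{"method": "arm_command", "body": {"steps": [1,0,-0.08,0.2,0,1,0,-0.08,0.5,0,1,0,-0.08,0.8,0,1,0,-0.08,1,0,1,0,-0.08,1,0]}}

```text
clock: 4.55
tcp_pos: [0.4102, 0.1854, 0.2098]
orientation: [0.995, 0.101, -0.002, 0.0]
wrist_force: [-0.1, -0.2, 0.2]
opening: 0.997
grip_force: 0.0
```

Request:
{"method": "arm_command", "body": {"steps": [1,0,0,0.2,0,1,0,0,0.36,0,1,0,0,0.36,0,0,0,0,0.36,0,0,0,0,0.36,0,0,0,0,0.36,0,0,0,0,0.36,0,0,0,0,0.36,0,0,0,0,0.36,0,0,0,0,0.36,0], "grip_force": 50}}

```text
clock: 5.55
tcp_pos: [0.4107, 0.1859, 0.1757]
orientation: [0.995, 0.101, 0.0, -0.0]
wrist_force: [-0.9, -0.7, 6.3]
opening: 0.159
grip_force: 51.1
```

Request:
{"method": "arm_command", "body": {"steps": [0,0,0,-0.05,0,0,0,0,-0.2,0,0,0,0,-0.4,0,0,0,0,-0.6,0,0,0,0,-0.8,0,0,0,0,-1,0,0,0,0,-1,0]}}

```text
clock: 6.25
tcp_pos: [0.4111, 0.186, 0.2774]
orientation: [0.995, 0.101, 0.002, -0.0]
wrist_force: [0.4, -0.3, -1.1]
opening: 0.162
grip_force: 50.2
```

```bash
python3 - <<'E'
from look import *
s,p,A=run("w4")
P,uv=cloud(p,A,p["z_map"]>0)
Rt=R.from_quat(s["orientation"]).as_matrix();L=(P-s["tcp_pos"])@Rt
print(s["wrist_force"],s["torque"],s["opening"],s["grip_force"])
m=(abs(L[:,1])<.015)&(abs(L[:,0])<.1)&(L[:,2]>-.04)&(L[:,2]<.08);Q=L[m]
for x in np.arange(-.08,.1,.02):
    q=Q[abs(Q[:,0]-x)<.01]
    if len(q)>10: print(round(x,2),len(q),"top z",np.percentile(q[:,2],2).round(4),"y",np.percentile(q[:,1],[3,97]).round(4))
# tilt: plane of visible side
from h import *
E
```

```text
t 6.25 tcp [0.4111 0.186  0.2774] toolx [0.98  0.201 0.004] yaw 11.62
[ 0.36262543 -0.28541686 -1.13139378] [ 0.00243439 -0.04551693 -0.0231555 ] 0.1615706873989992 50.16097962856293
-0.08 12 top z 0.0084 y [-0.0044  0.0054]
-0.06 110 top z -0.0147 y [-0.0059  0.0065]
-0.04 469 top z -0.0251 y [-0.0061  0.0067]
-0.02 1069 top z -0.0318 y [-0.0062  0.0071]
0.0 2281 top z -0.0378 y [-0.0142  0.009 ]
0.02 3455 top z -0.0381 y [-0.012  0.013]
0.04 2202 top z -0.025 y [-0.0059  0.007 ]
0.06 2096 top z -0.0145 y [-0.0061  0.0073]
0.08 1061 top z 0.0042 y [-0.006   0.0073]
```

Request:
{"method": "arm_command", "body": {"steps": [0,0,0.05,-0.1,0,0,0,0.2,-0.2,0,0,0,0.4,-0.2,0,0,0,0.6,-0.2,0,0,0,0.8,-0.2,0,0,0,1,-0.2,0]}}

```text
clock: 6.9
tcp_pos: [0.4304, 0.0868, 0.2949]
orientation: [0.995, 0.101, -0.001, 0.0]
wrist_force: [0.3, 0.6, -1.8]
opening: 0.156
grip_force: 50.1
```

Request:
{"method": "arm_command", "body": {"steps": [0,0,0.2,0,0,0,0,0.4,0,0,0,0,0.6,0,-0.01,0,0,0.8,0,-0.02,0,0,0.95,0,-0.03,0,0,1,0,-0.03,0,0,1,0,-0.03,0,0,1,0,-0.03]}}

```text
clock: 7.7
tcp_pos: [0.4505, -0.0097, 0.2951]
orientation: [0.992, 0.124, -0.0, -0.0]
wrist_force: [-0.1, -0.6, -1.4]
opening: 0.157
grip_force: 50.1
```

```bash
python3 - <<'E'
from look import *
s,p,A=run("w5")
P,uv=cloud(p,A,p["z_map"]>0)
Q=P[(P[:,2]>.08)&(P[:,2]<.097)&(P[:,0]>.36)&(P[:,0]<.56)&(P[:,1]<-.05)&(P[:,1]>-.4)];print("hoops",len(Q))
best=[]
for a in np.arange(10,20,.25):
    n=np.array([-np.sin(np.deg2rad(a)),np.cos(np.deg2rad(a))]);h=np.histogram(Q[:,:2]@n,bins=np.arange(-.5,.1,.002))[0];best.append((float((h.astype(float)**2).sum()),a))
print(sorted(best)[-4:]);a=np.deg2rad(sorted(best)[-1][1])
n=np.array([-np.sin(a),np.cos(a)]);v=Q[:,:2]@n
x=Q[:,:2]@[np.cos(a),np.sin(a)]
for k in np.arange(-.204,-.45,-.028):
    m=abs(v-k)<.008
    if m.sum()>10: print(round(k,3),m.sum(),"n",np.median(v[m]).round(4),"x",np.percentile(x[m],[1,99]).round(4))
# foot
F=P[(P[:,2]>.004)&(P[:,2]<.02)&(P[:,0]>.33)&(P[:,0]<.6)&(P[:,1]<-.05)&(P[:,1]>-.36)]
fx=F[:,:2]@[np.cos(a),np.sin(a)];fn=F[:,:2]@n;print("foot",len(F),np.percentile(fx,[1,99]),np.percentile(fn,[1,99]),np.percentile(F[:,2],[5,50,95]))
S=P[(P[:,2]>.1)&(P[:,2]<.19)&(v.size>0)&(P[:,0]>.36)&(P[:,0]<.58)&(P[:,1]<-.15)&(P[:,1]>-.3)]
xs=S[:,:2]@[np.cos(a),np.sin(a)]
for z in [.11,.13,.15,.17]:
    m=abs(S[:,2]-z)<.004
    if m.any():print("stored z",z,np.percentile(xs[m],[1,99]).round(4),"half",np.sqrt(.089**2-(z-.094)**2).round(4))
for d in models.tip_of(p,"rack")[:2]+models.tip_of(p,"stored_a")[:2]:
    w=tw(A,d["point"])[0];print(d["confidence"],w, w[:2]@[np.cos(a),np.sin(a)],w[:2]@n)
E
```

```text
t 7.7 tcp [ 0.4505 -0.0097  0.2951] toolx [ 0.969  0.247 -0.   ] yaw 14.29
hoops 3856
[(1198226.0, np.float64(13.0)), (1334362.0, np.float64(14.25)), (1341630.0, np.float64(13.75)), (1438340.0, np.float64(14.0))]
-0.204 507 n -0.2023 x [0.3336 0.4521]
-0.232 529 n -0.2304 x [0.3334 0.4524]
-0.26 487 n -0.2582 x [0.3317 0.4528]
-0.288 1507 n -0.2947 x [0.3063 0.4751]
-0.316 58 n -0.3228 x [0.4737 0.4797]
-0.4 164 n -0.3982 x [0.4178 0.4531]
-0.428 318 n -0.4256 x [0.3308 0.4119]
foot 2843 [0.31997902 0.50250388] [-0.43043629 -0.19740432] [0.00407972 0.00944657 0.01957495]
stored z 0.11 [0.3073 0.4784] half 0.0875
stored z 0.13 [0.313  0.4729] half 0.0814
stored z 0.15 [0.322  0.4619] half 0.0692
stored z 0.17 [0.3436 0.4406] half 0.0463
0.63 [ 0.45273512 -0.20804301  0.00119429] 0.3889567917009117 -0.3113897801548102
0.6 [ 0.45455498 -0.20068974  0.09294851] 0.3925015124346325 -0.3046952008320381
```

View pics/w5.png

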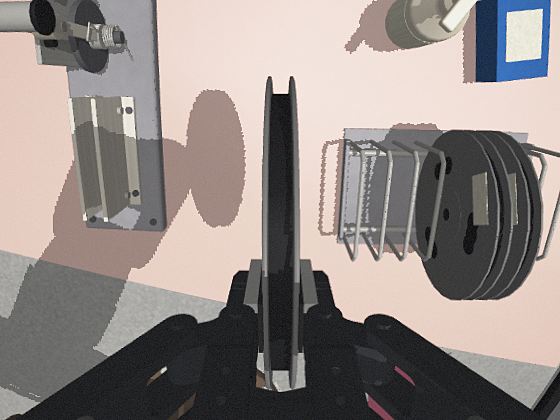

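The reel is held upright at (280,230), and the free outer slots are at (365,195). The target slot is at y=+98, world (0.4335, -0.1156). I move above it.

Request:
{"method": "arm_command", "body": {"steps": [0,-0.05,0.15,0,0,0,-0.15,0.35,0,0,0,-0.25,0.55,0,0.003,0,-0.35,0.75,0,0.003,0,-0.43,0.92,0,0.003,0,-0.43,0.98,0,0.003,0,-0.43,0.98,0,0.003,0,-0.43,0.98,0.3,0.003,0,-0.43,0.98,0.3,0.003,0,-0.43,0.98,0.3,0.003]}}

```text
clock: 8.85
tcp_pos: [0.4334, -0.115, 0.2656]
orientation: [0.992, 0.123, -0.0, -0.0]
wrist_force: [-0.1, -0.2, -1.1]
opening: 0.156
grip_force: 50.0
```

```bash
python3 - <<'E'
from look import *
s,p,A=run("w6")
P,uv=cloud(p,A,p["z_map"]>0)
Rt=R.from_quat(s["orientation"]).as_matrix();L=(P-s["tcp_pos"])@Rt
print(s["wrist_force"],s["opening"])
m=(P[:,2]>.08)&(P[:,2]<.097)&(abs(L[:,0])<.075);h,b=np.histogram(L[m][:,1],bins=np.arange(-.08,.08,.002));print("hoops toolY",[(round(b[i]+.001,3),int(h[i])) for i in np.nonzero(h>5)[0]])
m=(abs(L[:,1])<.02)&(L[:,0]>.03)&(L[:,0]<.1)
for zz in [-.01,.01,.03,.05,.07]:
    q=L[m&(abs(L[:,2]-zz)<.01)]
    if len(q)>10:print("reel",zz,len(q),np.percentile(q[:,1],[3,97]).round(4))
E
```

```text
t 8.85 tcp [ 0.4334 -0.115   0.2656] toolx [ 0.97   0.243 -0.001] yaw 14.09
[-0.06146243 -0.2443457  -1.10990285] 0.1561815774538134
hoops toolY [(np.float64(-0.015), 19), (np.float64(0.017), 36), (np.float64(0.041), 210), (np.float64(0.043), 268), (np.float64(0.045), 184), (np.float64(0.069), 271), (np.float64(0.071), 264), (np.float64(0.073), 120), (np.float64(0.077), 16)]
reel -0.01 2770 [-0.006   0.0072]
reel 0.01 1405 [-0.006   0.0072]
reel 0.03 588 [-0.0057  0.0071]
reel 0.05 146 [-0.0053  0.0069]
reel 0.07 27 [-0.0041  0.0056]
```

View pics/w6.png

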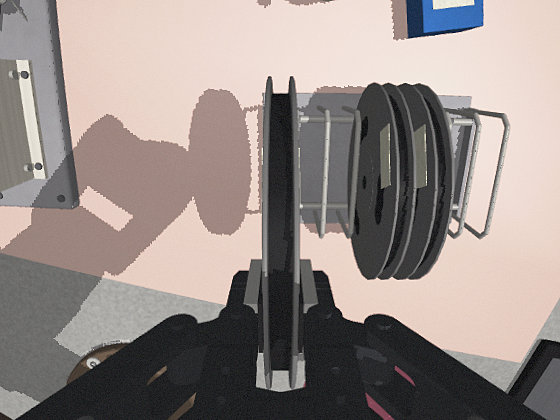

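Hoop lines at tool y 0.043 and 0.071 put the slot's middle at +0.001, and the reel centre is at +0.0006, so they are aligned. I lower the reel.

Request:
{"method": "arm_command", "body": {"steps": [0,0,0,0.1,0,0,0,0,0.3,0,0,0,0,0.5,0,0,0,0,0.7,0,0,0,0,0.85,0,0,0,0,0.95,0,0,0,0,1,0,0,0,0,1,0]}}

```text
clock: 9.7
tcp_pos: [0.4333, -0.1156, 0.1651]
orientation: [0.992, 0.122, -0.0, -0.0]
wrist_force: [-0.3, -0.4, -1.6]
opening: 0.155
grip_force: 50.1
```

Request:
{"method": "arm_command", "body": {"steps": [0,0,0,0.03,0,0,0,0,0.06,0,0,0,0,0.09,0,0,0,0,0.12,0,0,0,0,0.13,0,0,0,0,0.13,0]}}

```text
clock: 10.3
tcp_pos: [0.4333, -0.1157, 0.1522]
orientation: [0.993, 0.122, -0.0, -0.0]
wrist_force: [0.3, 0.4, -1.8]
opening: 0.154
grip_force: 50.1
```

Request:
{"method": "arm_command", "body": {"steps": [0,0,0,0.01,0,0,0,0,0.02,0,0,0,0,0.02,0]}}

```text
clock: 10.6
tcp_pos: [0.4334, -0.1158, 0.1512]
orientation: [0.992, 0.122, 0.0, 0.0]
wrist_force: [-3.7, -0.3, 13.9]
opening: 0.159
grip_force: 52.5
```

The reel touches the rods (14 N). I release it and rise.

Request:
{"method": "arm_command", "body": {"steps": [0.3,0,0,-0.01,0,0.5,0,0,-0.01,0,0.6,0,0,-0.01,0,0.7,0,0,-0.01,0,0.7,0,0,-0.01,0,0.7,0,0,-0.2,0,0.7,0,0,-0.5,0,0.7,0,0,-0.9,0,0.7,0,0,-1,0,0.7,0,0,-1,0]}}

```text
clock: 11.6
tcp_pos: [0.4337, -0.1158, 0.2514]
orientation: [0.992, 0.122, 0.001, 0.001]
wrist_force: [-1.2, 0.6, -0.5]
opening: 0.703
grip_force: 0.0
```

```bash
python3 - <<'E'
from look import *
s,p,A=run("w7");print(s["wrist_force"],s["opening"])
P,uv=cloud(p,A,p["z_map"]>0)
Rt=R.from_quat(s["orientation"]).as_matrix();L=(P-s["tcp_pos"])@Rt
m=(abs(L[:,1])<.02)&(abs(L[:,0])<.1)
for z in [.11,.13,.15,.17,.18]:
    q=L[m&(abs(P[:,2]-z)<.004)]
    if len(q)>10:print(z,len(q),"x",np.percentile(q[:,0],[1,99]).round(4),"y",np.percentile(q[:,1],[3,97]).round(4))
print("top",P[m][:,2][P[m][:,2]<.195].max())
p=cams.camera("scene")
for d in models.tip_of(p,"stored_a")[:3]:
    w=tw(T(p,"scene"),d["point"])[0];a=np.deg2rad(14);v=w[:2]@np.c_[[np.cos(a),np.sin(a)],[-np.sin(a),np.cos(a)]];print(d["confidence"],w.round(3),"rack",(v-[.3927,-.315]).round(3))
E
```

```text
t 11.6 tcp [ 0.4337 -0.1158  0.2514] toolx [0.97  0.243 0.003] yaw 14.04
[-1.21905796  0.61287649 -0.46374064] 0.7031899386676976
0.11 35 x [-0.0882  0.0856] y [-0.0055  0.0068]
0.13 130 x [0.0669 0.08  ] y [-0.0053  0.0072]
0.15 368 x [-0.07    0.0698] y [-0.0069  0.0073]
0.17 1510 x [-0.0485  0.0473] y [-0.0053  0.0069]
0.18 629 x [-0.0321  0.031 ] y [-0.0061  0.0076]
top 0.18365995972291038
0.9 [ 0.456 -0.224  0.089] rack [-0.004 -0.013]
0.56 [ 0.447 -0.196  0.098] rack [-0.006  0.017]
```

View pics/w7.png

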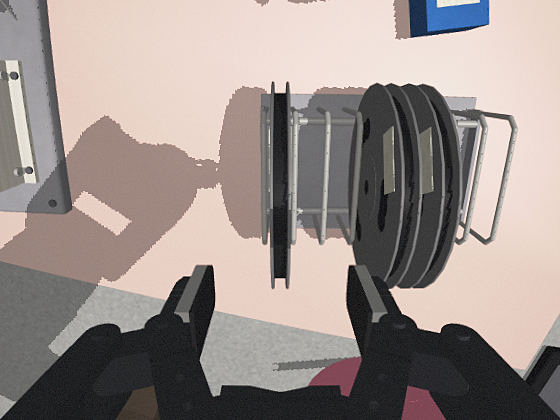

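The reel stands in the outer slot at (280,185): top at 184 mm, lengthwise within about 1 mm, nothing else disturbed. Now I shut the fingers and go to the bay side of the thumb bar.

Request:
{"method": "arm_command", "body": {"steps": [0.7,0.1,-0.2,0,0,0,0.3,-0.6,0,0,0,0.5,-1,0,0,0,0.5,-1,0,0]}}

```text
clock: 12.15
tcp_pos: [0.4575, -0.0028, 0.2489]
orientation: [0.992, 0.124, -0.001, -0.001]
wrist_force: [0.5, -0.0, 0.6]
opening: 0.195
grip_force: 0.0
```

Request:
{"method": "arm_command", "body": {"steps": [0,0.2,-0.4,0,0,0,0.4,-0.8,0,0,0,0.5,-1,0,0,0,0.5,-1,0,0]}}

```text
clock: 12.55
tcp_pos: [0.4818, 0.1044, 0.2488]
orientation: [0.992, 0.124, -0.001, -0.0]
wrist_force: [-0.5, -0.1, -0.7]
opening: 0.004
grip_force: 0.0
```

Request:
{"method": "arm_command", "body": {"steps": [0,0.1,-0.4,0,0,0,0.2,-0.8,0,0.02,0,0.3,-0.93,0,0.027,0,0.3,-0.93,0,0.027,0,0.3,-0.93,0,0.027,0,0.3,-0.93,0,0.027]}}

```text
clock: 13.15
tcp_pos: [0.4881, 0.1988, 0.2499]
orientation: [0.995, 0.101, -0.0, 0.0]
wrist_force: [-0.1, 0.0, 0.0]
opening: -0.001
grip_force: 0.0
```

```bash
python3 - <<'E'
from look import *
s,p,A=run("w8");print(s["wrist_force"],s["opening"])
P,uv=cloud(p,A,p["z_map"]>0)
Rt=R.from_quat(s["orientation"]).as_matrix();L=(P-s["tcp_pos"])@Rt
q=L[(P[:,2]>.17)&(P[:,2]<.195)&(L[:,0]>.01)&(L[:,0]<.1)&(abs(L[:,1])<.06)];print("bar tool",len(q),np.percentile(q,[2,50,98],axis=0).round(4))
q=L[(abs(L[:,2])<.02)&(abs(L[:,0])<.03)&(abs(L[:,1])<.04)];print("finger",len(q),np.percentile(q,[2,50,98],axis=0).round(4) if len(q) else "")
for d in models.tip_of(p,"thumb_bar")[:2]:print((tw(A,d["point"])[0]).round(4))
E
```

```text
t 13.15 tcp [0.4881 0.1988 0.2499] toolx [ 0.98   0.2   -0.001] yaw 11.56
[-0.1041841   0.03365788  0.0029758 ] -0.0011064839957993916
bar tool 3643 [[ 0.0376 -0.0326  0.0606]
 [ 0.0484 -0.0025  0.0641]
 [ 0.0568  0.0276  0.0721]]
finger 1174 [[ 0.0063 -0.0124 -0.0197]
 [ 0.0103  0.0006 -0.0128]
 [ 0.0114  0.0134 -0.0034]]
[0.5337 0.2126 0.1758]
```

View pics/w8.png

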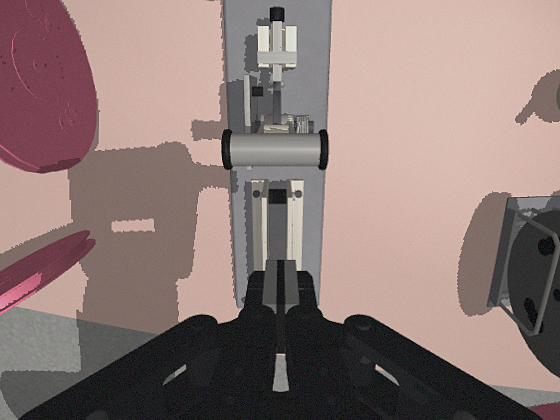

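The shut fingers at (281,290) face the thumb bar at (275,150), with the bar front 26 mm ahead of the finger side. I descend on the bay side, then push in a slow arc.

Request:
{"method": "arm_command", "body": {"steps": [0,0,-0.02,0.3,0,0,0,-0.02,0.6,0,0,0,-0.02,0.84,0,0,0.1,-0.02,0.84,0,0,0.2,-0.02,0.84,0,0,0.25,-0.02,0.84,0]}}

```text
clock: 13.85
tcp_pos: [0.514, 0.2071, 0.1676]
orientation: [0.995, 0.101, 0.001, -0.0]
wrist_force: [-6.3, -2.1, 4.4]
opening: -0.005
grip_force: 3.0
```

Request:
{"method": "arm_command", "body": {"steps": [0,0.06,0,0,0,0,0.13,0,0.01,0,0,0.2,0,0.03,0,0,0.27,0,0.05,0,0,0.34,0,0.07,0,0,0.41,0,0.09,0,0,0.47,0,0.11,0,0,0.53,0,0.13,0,0,0.58,0,0.14,0,0,0.58,0,0.14,0]}}

```text
clock: 14.85
tcp_pos: [0.5682, 0.2186, 0.1526]
orientation: [0.995, 0.101, -0.002, 0.0]
wrist_force: [-8.9, -2.1, 0.5]
opening: -0.0
grip_force: 4.8
```

```bash
python3 - <<'E'
from look import *
s,p,A=run("w9");print(s["wrist_force"],s["opening"])
P,uv=cloud(p,A,p["z_map"]>0)
O=np.array([.4118,.1844,0]);C=np.array([[.9795,.2014],[-.2014,.9795]])
c=np.c_[(P[:,:2]-O[:2])@C.T,P[:,2]]
q=c[(c[:,0]>.15)&(c[:,0]<.21)&(abs(c[:,1])<.032)&(abs(c[:,1])>.018)&(c[:,2]>.14)];print("bar",len(q),np.percentile(q,[2,50,98],axis=0).round(4))
for d in models.tip_of(p,"thumb_bar")[:2]:
    w=tw(A,d["point"])[0];v=C@(w[:2]-O[:2]);print(d["confidence"],v.round(4),w[2].round(4),"ang",np.arctan2(v[0]-.125,w[2]-.058))
print("tcp",C@(s["tcp_pos"][:2]-O[:2]))
E
```

```text
t 14.85 tcp [0.5682 0.2186 0.1526] toolx [ 0.98   0.201 -0.004] yaw 11.61
[-8.8550777  -2.12002236  0.49212023] -0.00044067317199758603
bar 11643 [[ 0.1518 -0.0316  0.1637]
 [ 0.172  -0.0187  0.2069]
 [ 0.1914  0.0315  0.2344]]
0.74 [0.1832 0.0044] 0.1576 ang 0.5293325794131244
tcp [0.16011597 0.00195041]
```

View pics/w9.png

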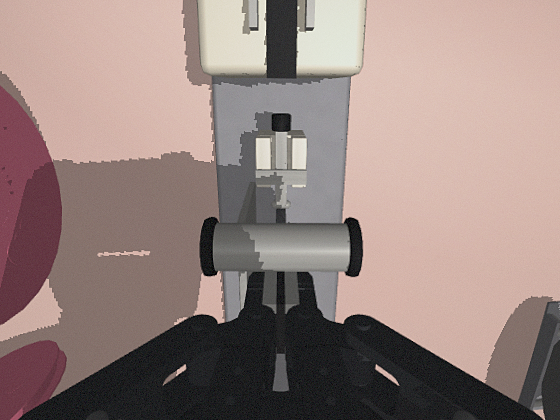

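The bar at (280,247) is pushed back to about 0.5 rad with about 9 N, short of the rear stop. I hold it still briefly, check it and hand in.

Request:
{"method": "arm_command", "body": {"steps": [0,0,0,0,0,0,0,0,0,0,0,0,0,0,0,0,0,0,0,0,0,0,0,0,0]}}

```text
clock: 15.45
tcp_pos: [0.5678, 0.2185, 0.1528]
orientation: [0.995, 0.101, -0.002, 0.0]
wrist_force: [-8.9, -2.0, 0.4]
opening: -0.0
grip_force: 4.9
```

```bash
python3 - <<'E'
from look import *
s,p,A=run("w10");print(s["wrist_force"],abs(s["joint_vel"]).max())
if np.hypot(*s["wrist_force"][:2])>6: print(order.close_job())
E
```

```text
t 15.45 tcp [0.5678 0.2185 0.1528] toolx [ 0.98   0.201 -0.004] yaw 11.62
[-8.91926108 -1.9936494   0.43381384] 0.0019106047950376028
the job is handed in; nothing more can be done
None
```

The job is handed in at about 15 s, with no verdict returned: the counted reel stands in the rack's outer free slot (y = +98 mm), and the fingers hold the tension arm at about 0.5 rad, past the click, with about 9 N.

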